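Check the spark screen of a glass bench's fume extractor

TASK

The fume extractor's spark screen is due for a check. Somebody left the graphite reamer on the extractor's cover: stand it upright, tip up, in the steel tool pot and let go of it; then swing the cover up until it stands open, draw out the screen (it has a red pull tab) and hold it up to the lit face of the inspection panel, upright, square to the light and centred on it, about a hand's breadth (80 mm) in front and touching neither panel nor anything else. Finish still holding the screen there with the cover left open; do not drop the reamer or the screen, and leave the pot and the other things on the bench where they are.

Things in the scene. Friction and masses are not known exactly. Their poses are not given: they have to be found in the camera images.
- extractor: Blue sheet-metal fume extractor, fixed to the bench: 150 mm deep (x), 200 mm wide (y), 148 mm high to its rim, 152 mm with the cover shut. Origin under its centre on the bench; x points away from its louvred front towards the round exhaust outlet at its rear, z up. Under the cover it is filled to 98 mm above the bench except for the screen's slot, along y at x = -12 mm, 20 mm wide, its floor 12 mm above the bench. Above 98 mm it is free within walls 3 mm thick.
- cover (a joint): Opening angle of the extractor's cover flap: 0 shut, grows as the front edge rises, 1.57 when it stands vertical, stop at 1.9. The hinge lies along the extractor's far top edge. Stiff friction hinge: it stays at any angle; lifting at the knob takes about 4 N.
- cover_hinge (a point): Middle of the hinge line (along y), at the rear top edge of the extractor, 148 mm above the bench. The axes turn with the cover. The cover is a plate 4 mm thick (its underside level with the hinge), 158 mm deep and 206 mm wide, reaching 156 mm from the hinge.
- cover_knob (a point): Centre of the black barrel-shaped lift knob near the cover's front edge: a cylinder 36 mm long along y (pinch it by its two ends, it then turns between the fingers as the cover swings), 18 mm in diameter, on a thin stem. Its centre is 130 mm in front of the hinge line (x -130 mm) and 32 mm above the cover's underside, 28 mm above the cover's top face. The axes turn with the cover.
- reamer_grip (a point): Graphite reamer, 220 mm long, about 60 g, lying level on the cover's top face behind the knob at first. This point is on its centre line, half-way along, on the light wooden handle 110 mm from the butt end; x points along the tool to the black graphite tip. The handle is octagonal, 20 mm across flats, 130 mm long from the butt; then a brass ferrule 14 mm long and a tapered graphite tip 76 mm long. Its centre of mass is within 8 mm of this point.
- reamer_butt (a point): Centre of the butt end of the reamer's handle (the end that goes down into the pot), 110 mm from reamer_grip; x points to the tip.
- pot_rim (a point): Centre of the mouth of the loose steel tool pot, 85 mm above the bench: a straight round pot 68 mm outside, 62 mm inside, 0.55 kg, its inner floor 79 mm below this point. It stands to the left or right of the extractor, the panel on the other side.
- screen_mid (a point): Spark screen: a flat steel-framed wire mesh plate 144 mm wide (y), 95 mm high (z), 12 mm thick (x), 0.15 to 0.3 kg; this point is the centre of the mesh plate. It stands hidden in the extractor's slot under the cover, its bottom edge 12 mm and its top edge 107 mm above the bench, with some 4 mm of play all round.
- screen_tab (a point): Centre of the red pull tab on the middle of the screen's top edge: 36 mm wide (y), 12 mm thick (x), 26 mm high, its foot on the screen's top edge; 60.5 mm above screen_mid. Axes as screen_mid.
- panel_face (a point): Centre of the white lit face (168 mm wide, 138 mm high) of the inspection panel, fixed to the bench on a stand, 195 mm above the bench. z up; x points into the panel, so the face looks to -x and 'in front' is at negative x. The housing is 190 mm wide and reaches from 115 to 275 mm above the bench; the stand's foot reaches 25 mm in front of the face.
- pot: The same tool pot, origin at the centre of its underside.
- screen: The same screen, origin at the centre of its bottom edge, axes as screen_mid.
- reamer: The same reamer, origin under reamer_grip on the handle's underside as it lies.
- panel: The inspection panel on its stand, fixed; origin on the bench under panel_face.
- frit_red: Bystander: jar of red glass frit with a white cap, 45 mm in diameter, 56 mm high; origin under its centre. Leave alone.
- frit_blue: Bystander: the same jar with blue frit. Leave alone.
- frit_amber: Bystander: the same jar with amber frit. Leave alone.
- paddle: Bystander: graphite paddle with a wooden handle lying flat, 220 mm long, 55 mm wide, 14 mm high; origin near its middle, x towards the blade. Leave alone.
- tweezers: Bystander: steel tweezers lying flat, 190 mm long, 20 mm high; origin near the middle. Leave alone.
- bowl: Bystander: white bowl, 120 mm in diameter, 45 mm high; origin under its centre. Leave alone.
Not all that is in view belongs to the job. Of the things shaped like the pot, the bare steel one is meant.

How it is judged:
By the outcome, as a careful person would: the job done as asked, in the order asked, and still so for the second after the job is handed in, while the arm keeps its last pose, push and grip.
It also fails if it takes over 72 s, if anything falls off the work surface, if the arm or the gripper's body presses on something with over 40 N, if the wrist force passes 120 N, or if a joint passes its speed limit or range.

ROBOT

A 7-joint arm with a two-finger parallel gripper is mounted at the origin on the work surface. World frame = base frame: x ahead of the robot, y to its left, z up, the work surface at z = 0. Lengths are in m, angles in rad, forces in N, time in s.
With the tool pointing down it reaches from about 0.4 to 0.875 m from the base axis. Payload 19.3 kg.
Tool frame: the origin (TCP) lies midway between the tips of the shut fingers; the grasp point (between the pads) lies 19 mm behind it; z points along the fingers, y is the direction in which the jaws open and shut (so a half turn about z gives the same grasp; the last joint's range is limited). The gripper opens to 85 mm and grips with 20 to 120 N. Pads are 22 mm wide; open, the fingers measure 114 mm over their backs; the gripper's body (76 mm by 85 mm) begins 54 mm behind the grasp point. The pads swing forward as they close: fully open they stand 13 mm farther back than shut.
Start: joints at [1.144, 0.521, -0.036, 1.599, 0.021, 1.021, -0.113], TCP at [0.218, -0.586, 0.231] pointing down, gripper open.
Joint ranges: [-2.91, 2.91], [-0.3, 2.13], [-1.5, 1.42], [0.17, 2.43], [-1.26, 4.41], [0.16, 1.93], [-2.52, 2.52]. Speed limits (rad/s): [1.89, 1.89, 2.39, 2.39, 3.01, 3.01, 3.01].

INTERFACE

Orientations are given as [roll, pitch, yaw] about the fixed x, y, z axes, in that order (R = Rz(yaw) Ry(pitch) Rx(roll)).
In Python, from workcell import bot, eyes gives the robot as it stands. The module is installed in compiled form; this text tells all that it offers.
- The arm moves only by the shell command python3 -m jog 'ROWS' [FORCE]. ROWS is JSON, a list of rows, each an object with "delta_pos": the shift along the world's x, y, z in mm, a list of three; "spin": the turn about the world's z in rad; "claw": the closure, from 0 (fully open) to 1 (shut). In form: [{"delta_pos": [tx, ty, tz], "spin": spin, "claw": claw}, ...]. A call has 1 to 8 rows; each row is the pose to reach, as a shift and turn from the pose measured when the call began; what a row does not reach only later rows make up. A row lasts 1/10 s, in which the tool goes at most 50 mm and 8.59 degrees, less where a joint would pass 70% of its speed; a pose out of reach is approached as far as the arm can. A call with a gripper value outside its range is refused whole. The fingers move at their own pace and stop on an object; FORCE is the grip in N (left out, the last holds). Time passes only in rows, so rows that repeat a pose let the fingers close. It gives the time, the measured TCP pose, the force and the opening at its end, in the units of the state.
- bot.observe(): the state, without advancing time (a new reading comes with each control period).
- eyes.grab_frame(name): name is "scene" or "top" or "wrist"; returns the picture (384x512x3 uint8, blue, green, red); there is no depth.
- eyes.camera_params(name): a dict with "fx", "fy", "cx", "cy" (pixels), "k1" (the pictures are not rectified: a ray, as slopes to the right and down, at radius r is drawn at 1 + k1 r^2 times it, then the intrinsics apply), "origin" and "attitude" of the camera in the world. Camera axes: x right, y up, looking along -z (the intrinsics and any distortion apply to the point x, -y, -z); pixel columns grow to the right and rows downward; lengths in m; the calibration is good to about 2 mm. A picture is of the moment at which its call begins: read the wrist's pose just before it. camera_params takes no time and is no camera call; for the wrist camera it gives the pose at the moment of the call.
- bot.job_done(): hands the job in, once; it reports no verdict.
The state is a dict: "clock": time; "qpos": joint angles; "qd": joint speeds; "joint_efforts": joint torques, N m; "position": TCP position; "tool_rot": TCP orientation; "force": force on the tool from outside, world axes, zero at the start; "moment": the same for the moment, N m; "grip_width": finger opening in m.
Only numpy, scipy, OpenCV 4.12 (cv2) and the standard library are available. Lean on these libraries where they do the work, as an engineer would, in place of code of your own. Each camera call takes 0.05 s, during which the arm holds its last target. There are 200 camera calls.

## Working session

There is one attempt and no reset: what is moved stays moved. The work goes in short steps, Python scripts to look and compute and a shell command to move; the robot and the scene stay as the last step left them, time stands still between calls to the robot, and variables do not carry over. Pictures are saved under pics/ and viewed, about 8 in all and at most 12, crops included, and the job is handed in when it is done.

```bash
mkdir -p pics
cat > h.py <<'E'
import numpy as np, cv2
from workcell import bot, eyes
from scipy.spatial.transform import Rotation as R
def att(p):
    a=np.array(p["attitude"],float)
    if a.shape==(3,3): return a
    return R.from_euler('xyz',a).as_matrix() if a.size==3 else None
def ray(p,u,v):
    xd=(u-p["cx"])/p["fx"]; yd=(v-p["cy"])/p["fy"]; x,y=xd,yd
    for _ in range(20):
        s=1+p["k1"]*(x*x+y*y); x,y=xd/s,yd/s
    d=att(p)@np.array([x,-y,-1.]); return np.array(p["origin"],float),d/np.linalg.norm(d)
def onz(p,u,v,z):
    o,d=ray(p,u,v); return o+d*(z-o[2])/d[2]
def proj(p,X):
    c=att(p).T@(np.array(X)-np.array(p["origin"])); x,y=c[0]/-c[2],-c[1]/-c[2]
    s=1+p["k1"]*(x*x+y*y); return p["fx"]*x*s+p["cx"],p["fy"]*y*s+p["cy"]
def tri(p1,a,p2,b):
    o1,d1=ray(p1,*a);o2,d2=ray(p2,*b)
    A=np.stack([d1,-d2],1);t=np.linalg.lstsq(A,o2-o1,rcond=None)[0]
    P,Q=o1+t[0]*d1,o2+t[1]*d2
    return (P+Q)/2,np.linalg.norm(P-Q)
E
python3 - <<'E'
from h import *
print(bot.observe())
for n in("scene","top","wrist"):
    print(n,eyes.camera_params(n)); cv2.imwrite(f"pics/{n}0.png",eyes.grab_frame(n))
a=[cv2.imread(f"pics/{n}0.png") for n in("scene","top")]
E
```

```text
{'clock': 0.0, 'qpos': array([ 1.14378611,  0.52202274, -0.03630715,  1.5999537 ,  0.02120605,
        1.0211055 , -0.11282518]), 'qd': array([ 6.56906992e-04, -2.05697915e-03, -1.57749476e-03,  7.81873457e-05,
       -1.93784369e-04, -4.12554109e-04, -5.02915673e-04]), 'joint_efforts': array([ 1.67228376e-03, -9.27088308e+01,  1.98062003e+00, -3.69914997e+01,
        1.78779551e-02,  8.36724008e-03, -6.36904451e-05]), 'position': array([ 0.21814968, -0.58535841,  0.23073997]), 'tool_rot': array([-3.14049237e+00,  9.29525652e-05,  3.56759733e-01]), 'force': array([ 0.00563457,  0.00631797, -0.06583367]), 'moment': array([-0.03597666,  0.01713553,  0.00326177]), 'grip_width': 0.0855502991279333}
scene {'fx': 439.67972936874406, 'fy': 439.67972936874406, 'cx': 252.8379291708017, 'cy': 189.27679190013777, 'k1': -0.011341196683814779, 'origin': array([ 1.29531726, -0.50024823,  1.07973668]), 'attitude': array([0.74963783, 0.00754049, 1.04028549])}
top {'fx': 486.1504539064269, 'fy': 486.1504539064269, 'cx': 257.3661811545593, 'cy': 185.29906068479247, 'k1': 0.04904380939885096, 'origin': array([ 0.4675362 , -0.06458844,  1.42316227]), 'attitude': array([ 0.04433629,  0.01224194, -1.5439766 ])}
wrist {'fx': 308.0942241194837, 'fy': 308.0942241194837, 'cx': 256.15865819167794, 'cy': 190.70412536669744, 'k1': -0.0738504298727784, 'origin': array([ 0.2843009 , -0.56123062,  0.37252724]), 'attitude': array([-0.2860089 ,  0.00202613, -1.21499222])}
```

View pics/scene0.png

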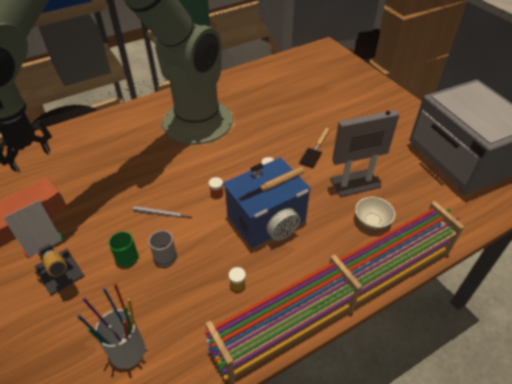

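View pics/top0.png

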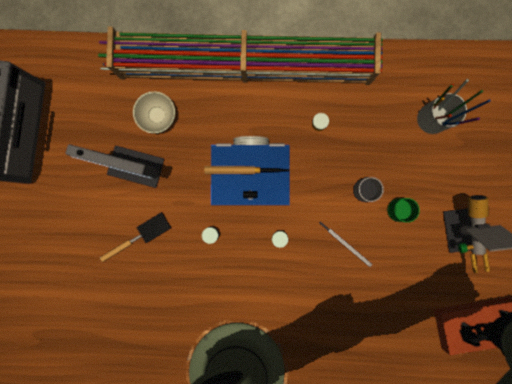

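The scene and top views (2 so far) show these candidates:
- **Reamer:** on the blue cover at top (245,170). The paddle at (135,237) and the glass rods are not it.
- **Pot:** bare steel at top (370,189). The green one at (404,210) and the pencil cup at (440,115) are not it.
- **Panel:** at top (130,165), on the left. The knob is at (250,194).

I'll check these in one crop and measure.

Run:
```python
from h import *
t=cv2.imread("pics/top0.png"); s=cv2.imread("pics/scene0.png")
P=eyes.camera_params("top")
hsv=cv2.cvtColor(t,cv2.COLOR_BGR2HSV)
m=cv2.inRange(hsv,(105,120,40),(125,255,255)); m[:120]=0;m[230:]=0;m[:,:190]=0;m[:,320:]=0
c=max(cv2.findContours(cv2.morphologyEx(m,cv2.MORPH_CLOSE,np.ones((15,15))),0,2)[0],key=cv2.contourArea)
r=cv2.minAreaRect(c); b=cv2.boxPoints(r); print("cover",r)
for q in b: print(q,onz(P,*q,.152).round(4))
print("centre",onz(P,*b.mean(0),.152).round(4))
m=cv2.inRange(hsv,(8,90,90),(25,255,255));m[:160]=0;m[182:]=0;m[:,:195]=0;m[:,300:]=0
d=np.zeros_like(m); pts=np.argwhere(m)[:,::-1]; pts=pts[(pts[:,0]>203)&(pts[:,0]<262)]
A=t[155:185,195:300]
cv2.imwrite("pics/c1.png",cv2.resize(np.hstack([t[85:285,60:300],t[85:285,330:430]]),None,fx=2.3,fy=2.3,interpolation=2))
cv2.imwrite("pics/c2.png",np.hstack([cv2.resize(s[150:260,210:320],None,fx=3.6,fy=3.6,interpolation=2),cv2.resize(s[100:210,310:420],None,fx=3.6,fy=3.6,interpolation=2)]))
```

```text
cover ((249.5, 174.5), (59.0, 77.0), 90.0)
[211. 145.] [0.6263 0.0772 0.152 ]
[288. 145.] [ 0.6314 -0.125   0.152 ]
[288. 204.] [ 0.4768 -0.1288  0.152 ]
[211. 204.] [0.4714 0.0724 0.152 ]
centre [ 0.5513 -0.0262  0.152 ]
```

View pics/c1.png

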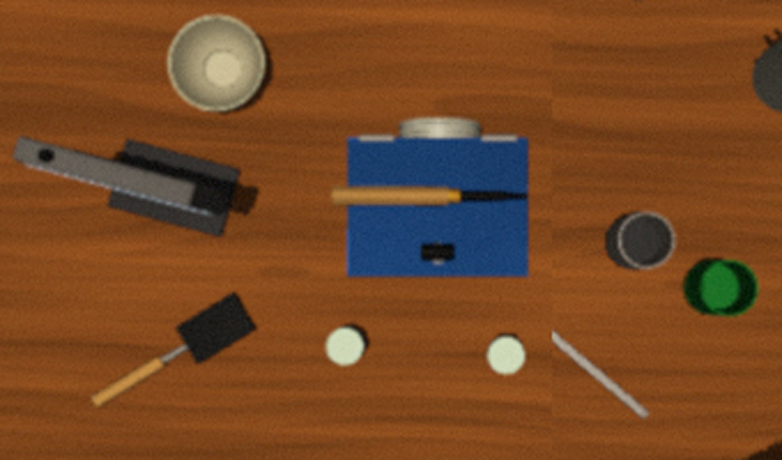

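View pics/c2.png

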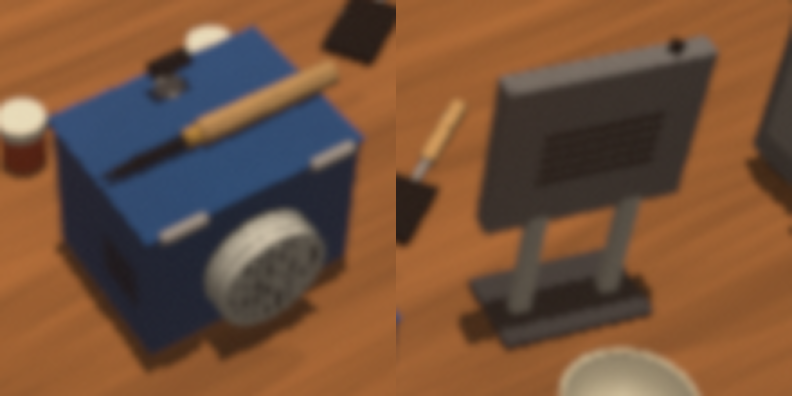

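Reamer butt at top (204,170), tip at (289,170); steel pot mouth (370,189), with the green one next to it. The panel's lit face points towards the robot. I've now viewed 4 pictures.

The jog only gives translation and spin, so the tool stays pointing down and the reamer has to pivot in the grip. Plan:
1. Pinch it just above the ferrule.
2. Press the tip on the cover's left edge.
3. Push the butt against the extractor's right wall.
4. Put it in the pot.

Run:
```python
from h import *
T=eyes.camera_params("top");S=eyes.camera_params("scene")
f=lambda u,v:(60+u/2.3,85+v/2.3)
g=lambda u,v:(330+(u-552)/2.3,85+v/2.3)
s1=lambda u,v:(210+u/3.6,150+v/3.6); s2=lambda u,v:(310+(u-396)/3.6,100+v/3.6)
b=onz(T,*f(332,196),.162);t=onz(T,*f(527,196),.162);print("butt",b,"tip",t,np.linalg.norm(b-t))
print("butt scene check",proj(S,b),s1(336,70),"tip",proj(S,t),s1(107,178))
k=onz(T,*f(438,253),.180);print("knob",k,proj(S,k),s1(168,65))
p=onz(T,*g(646,241),.085);print("pot",p,proj(S,p))
gp=onz(T,*g(722,288),.085);print("green",gp)
# panel housing top corners
for n,a in dict(tl=(18,140),tr=(218,197),fl=(16,155),fr=(212,212)).items(): print(n,onz(T,*f(*a),.275))
for n,a in dict(A=(500,88),B=(716,45)).items(): print(n,onz(S,*s2(*a),.275))
for n,a in dict(f1=(128,142),f2=(240,170),f3=(222,234),f4=(108,204)).items(): print(n,onz(T,*f(*a),.018))
for n,a in dict(h1=(378,138),h2=(498,138)).items(): print(n,onz(T,*f(*a),.150))
```

```text
butt [0.55870509 0.09133487 0.162     ] tip [ 0.56442924 -0.12909545  0.162     ] 0.22050462740297444
butt scene check (np.float64(301.4028533806164), np.float64(169.26458988518152)) (303.3333333333333, 169.44444444444446) tip (np.float64(237.54984099553295), np.float64(198.81570640963545)) (239.72222222222223, 199.44444444444446)
knob [ 0.49696965 -0.03083589  0.18      ] (np.float64(255.47417308686866), np.float64(167.17391572598524)) (256.6666666666667, 168.05555555555554)
pot [ 0.52232829 -0.35777705  0.085     ] (np.float64(159.9258790318121), np.float64(238.5889046718653))
green [ 0.4689578 -0.4479422  0.085    ]
tl [0.59964628 0.40165206 0.275     ]
tr [0.54640938 0.19464103 0.275     ]
fl [0.58411657 0.40304812 0.275     ]
fr [0.53078435 0.20025039 0.275     ]
A [0.55246023 0.21721032 0.275     ]
B [0.59929465 0.40554158 0.275     ]
f1 [0.63053271 0.36830499 0.018     ]
f2 [0.59891594 0.226167   0.018     ]
f3 [0.51755776 0.2459673  0.018     ]
f4 [0.55156106 0.39034072 0.018     ]
h1 [0.62743732 0.04223642 0.15      ]
h2 [ 0.63091998 -0.09499404  0.15      ]
```

```bash
python3 -m jog '[{"delta_pos":[30,40,60],"spin":0.15,"claw":0.5},{"delta_pos":[60,80,60],"spin":0.3,"claw":0.5},{"delta_pos":[90,120,60],"spin":0.45,"claw":0.5},{"delta_pos":[120,160,60],"spin":0.6,"claw":0.5},{"delta_pos":[150,200,60],"spin":0.75,"claw":0.5},{"delta_pos":[180,240,60],"spin":0.9,"claw":0.5},{"delta_pos":[210,280,60],"spin":1.05,"claw":0.5},{"delta_pos":[240,320,60],"spin":1.2,"claw":0.5}]' 40; python3 -m jog '[{"delta_pos":[150,250,-20],"spin":0.2,"claw":0.5},{"delta_pos":[150,250,-20],"spin":0.2,"claw":0.5},{"delta_pos":[150,250,-20],"spin":0.2,"claw":0.5},{"delta_pos":[150,250,-20],"spin":0.2,"claw":0.5},{"delta_pos":[150,250,-20],"spin":0.2,"claw":0.5},{"delta_pos":[150,250,-20],"spin":0.2,"claw":0.5}]'; python3 -c "
from h import *
o=bot.observe();print(o)
P=eyes.camera_params('wrist');print(P['origin'],P['attitude']);cv2.imwrite('pics/w1.png',eyes.grab_frame('wrist'))
print(proj(P,[.5628,-.067,.162]),proj(P,[.5587,.0913,.162]))"
```

```text
clock: 0.95
position: [0.4467, -0.28, 0.291]
tool_rot: [-3.141, 0.0, 1.563]
force: [0.8, -1.0, 0.4]
grip_width: 0.0431
clock: 1.55
position: [0.5974, -0.0276, 0.2707]
tool_rot: [-3.141, 0.0, 1.763]
force: [0.1, -1.0, 0.8]
grip_width: 0.0429
{'clock': 1.55, 'qpos': array([ 0.31304375,  0.48242944, -0.52810378,  1.60783995,  0.26237256,
        1.12362422, -0.08722142]), 'qd': array([-0.73004342,  0.3649427 , -0.00124933, -0.48445861,  0.17298743,
        0.16705724, -0.7032    ]), 'joint_efforts': array([  6.95264608, -92.50712156,  -9.43673998, -33.1500113 ,
        -0.69828797,  -0.5045191 ,   1.89758018]), 'position': array([ 0.59743897, -0.02763147,  0.27065479]), 'tool_rot': array([-3.14065861e+00,  7.15744419e-05,  1.76336018e+00]), 'force': array([ 0.07473767, -1.00030828,  0.81435659]), 'moment': array([-0.05025169, -0.01674488, -0.02759144]), 'grip_width': 0.04290287408983152}
[0.58292868 0.04189529 0.41241323] [-0.28444924  0.00173238  0.19157249]
(np.float64(210.44746524486882), np.float64(223.37941015680713)) (np.float64(237.51604248482545), np.float64(28.59357668218567))
```

```bash
python3 -m jog '[{"delta_pos":[-34,-39,0],"spin":-0.15,"claw":0.45},{"delta_pos":[-34,-39,-30],"spin":-0.166,"claw":0.45},{"delta_pos":[-34,-39,-60],"spin":-0.166,"claw":0.45},{"delta_pos":[-34,-39,-60],"spin":-0.166,"claw":0.45}]'; python3 -c "
from h import *
o=bot.observe();print(o['position'],o['tool_rot'])
P=eyes.camera_params('wrist');cv2.imwrite('pics/w1.png',eyes.grab_frame('wrist'))
for s in (0,110,144,158,180):
  print(s,proj(P,np.array([.5587,.0913,.162])+s/220*np.array([.0057,-.2204,0])))"
```

```text
clock: 2.0
position: [0.5636, -0.0596, 0.2072]
tool_rot: [-3.137, -0.004, 1.604]
force: [0.1, -0.7, 0.8]
grip_width: 0.0467
[ 0.5636197  -0.05963008  0.20717634] [-3.13686882 -0.00423738  1.60369327]
0 (np.float64(258.620292357922), np.float64(-49.679799305359325))
110 (np.float64(257.2192457371473), np.float64(152.3071584064034))
144 (np.float64(256.84332781386706), np.float64(205.168762929306))
158 (np.float64(256.69794258600564), np.float64(225.48439242685822))
180 (np.float64(256.48050390640554), np.float64(255.73555566214787))
```

View pics/w1.png

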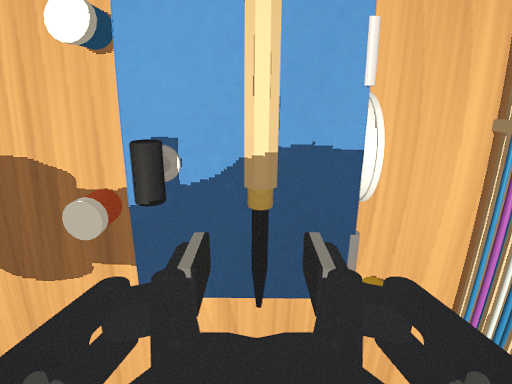

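The wrist view shows the handle end at v=188, ferrule to v=209, tip at (258,305), and the jaws centred on it. The knob at (147,172) is clear. Descend and grip just above the ferrule.

```bash
python3 -m jog '[{"delta_pos":[0,-9,-25],"spin":0,"claw":0.6},{"delta_pos":[0,-9,-45],"spin":0,"claw":0.6},{"delta_pos":[0,-9,-51],"spin":0,"claw":0.6},{"delta_pos":[0,-9,-51],"spin":0,"claw":0.6},{"delta_pos":[0,-9,-51],"spin":0,"claw":1},{"delta_pos":[0,-9,-51],"spin":0,"claw":1},{"delta_pos":[0,-9,-51],"spin":0,"claw":1},{"delta_pos":[0,-9,-51],"spin":0,"claw":1}]' 40; python3 -m jog '[{"delta_pos":[0,0,0],"spin":0,"claw":1},{"delta_pos":[0,0,0],"spin":0,"claw":1},{"delta_pos":[0,0,0],"spin":0,"claw":1}]'
```

```text
clock: 2.85
position: [0.5653, -0.0683, 0.1591]
tool_rot: [-3.141, -0.004, 1.604]
force: [1.1, 0.2, 4.9]
grip_width: 0.0087
clock: 3.15
position: [0.5654, -0.0683, 0.1592]
tool_rot: [-3.141, -0.004, 1.604]
force: [0.6, -0.2, 4.6]
grip_width: 0.0088
```

```bash
python3 -m jog '[{"delta_pos":[0,0,10],"spin":0,"claw":1},{"delta_pos":[0,0,30],"spin":0,"claw":1},{"delta_pos":[0,0,55],"spin":0,"claw":1},{"delta_pos":[0,0,80],"spin":0,"claw":1},{"delta_pos":[0,0,80],"spin":0,"claw":1},{"delta_pos":[0,0,80],"spin":0,"claw":1}]';  python3 -c "
from h import *
a=eyes.grab_frame('scene')[60:240,170:400];b=eyes.grab_frame('wrist');cv2.imwrite('pics/s2.png',np.hstack([cv2.resize(a,(460,360)),cv2.resize(b,(340,360))]))"
```

```text
clock: 3.75
position: [0.5653, -0.0685, 0.2396]
tool_rot: [-3.141, -0.004, 1.604]
force: [-1.1, -0.5, -1.0]
grip_width: 0.0087
```

View pics/s2.png

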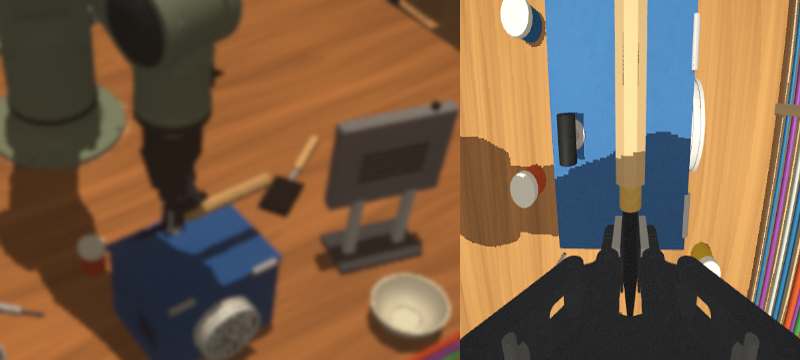

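The reamer is held level, pinched just above the ferrule (6 viewed). The butt must keep clear of the panel housing, whose near corner is at about (0.53, 0.20). I'll use the front part of the left edge, x≈0.49.

```bash
python3 -m jog '[{"delta_pos":[-40,0,0],"spin":0,"claw":1},{"delta_pos":[-73,20,0],"spin":0,"claw":1},{"delta_pos":[-73,60,0],"spin":0,"claw":1},{"delta_pos":[-73,105,0],"spin":0,"claw":1},{"delta_pos":[-73,145,0],"spin":0,"claw":1},{"delta_pos":[-73,170,-30],"spin":0,"claw":1},{"delta_pos":[-73,170,-60],"spin":0,"claw":1},{"delta_pos":[-73,170,-80],"spin":0,"claw":1}]' 40; python3 -m jog '[{"delta_pos":[0,0,-12],"spin":0,"claw":1},{"delta_pos":[0,0,-18],"spin":0,"claw":1},{"delta_pos":[0,0,-23],"spin":0,"claw":1},{"delta_pos":[0,0,-28],"spin":0,"claw":1},{"delta_pos":[0,0,-33],"spin":0,"claw":1},{"delta_pos":[0,0,-33],"spin":0,"claw":1}]'; python3 -c "
from h import *
a=eyes.grab_frame('scene')[60:240,170:400];b=eyes.grab_frame('wrist');cv2.imwrite('pics/s3.png',np.hstack([cv2.resize(a,(460,360)),cv2.resize(b,(340,360))]))"
```

```text
clock: 4.65
position: [0.4906, 0.1023, 0.1562]
tool_rot: [-3.137, -0.004, 1.606]
force: [0.5, 0.0, -1.0]
grip_width: 0.009
clock: 5.25
position: [0.4907, 0.1035, 0.1227]
tool_rot: [-3.137, -0.006, 1.607]
force: [0.4, 8.2, 0.4]
grip_width: 0.0088
```

View pics/s3.png

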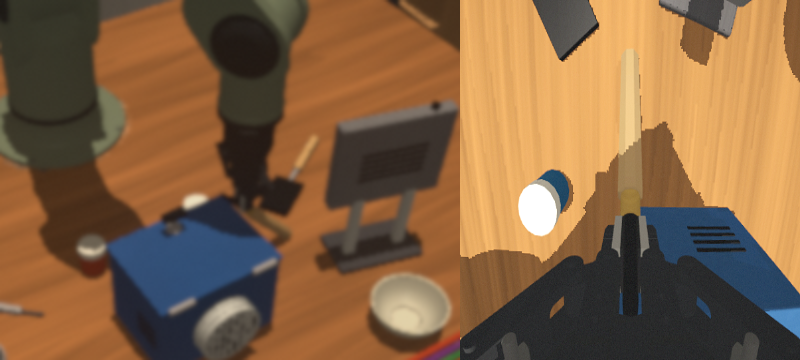

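```bash
cat > ang.py <<'E'
from h import *
import sys
# angle of reamer from wrist pixel of butt-end centre (u,v)
def ang(P,pos,yaw,u,v,L=.157,dz=.004):
    g=np.array(pos)+[0,0,dz]; ex=np.array([np.cos(yaw),np.sin(yaw),0])
    A=np.linspace(0,100,201); e=[np.hypot(*(np.array(proj(P,g+L*(np.cos(np.radians(a))*ex-[0,0,np.sin(np.radians(a))])))-[u,v])) for a in A]
    return A[np.argmin(e)],min(e)
E
python3 -c "
from ang import *
o=bot.observe();print(ang(eyes.camera_params('wrist'),o['position'],o['tool_rot'][2],253,55))"
python3 -m jog '[{"delta_pos":[0,6,30],"spin":0,"claw":1},{"delta_pos":[0,6,70],"spin":0,"claw":1},{"delta_pos":[0,6,115],"spin":0,"claw":1},{"delta_pos":[0,6,160],"spin":0,"claw":1},{"delta_pos":[0,6,205],"spin":0,"claw":1},{"delta_pos":[10,-30,210],"spin":0,"claw":1},{"delta_pos":[25,-75,210],"spin":0,"claw":1},{"delta_pos":[40,-120,210],"spin":0,"claw":1}]'
python3 -m jog '[{"delta_pos":[15,-45,0],"spin":0,"claw":1},{"delta_pos":[30,-90,0],"spin":0,"claw":1},{"delta_pos":[30,-135,0],"spin":0,"claw":1},{"delta_pos":[30,-180,0],"spin":0,"claw":1},{"delta_pos":[30,-225,0],"spin":0,"claw":1},{"delta_pos":[30,-245,-20],"spin":0,"claw":1},{"delta_pos":[30,-245,-60],"spin":0,"claw":1},{"delta_pos":[30,-245,-100],"spin":0,"claw":1}]'
```

```text
(np.float64(47.5), np.float64(5.346063334898703))
clock: 6.15
position: [0.5307, -0.0181, 0.3331]
tool_rot: [-3.137, -0.005, 1.608]
force: [0.9, 0.1, -0.5]
grip_width: 0.0089
clock: 6.95
position: [0.5603, -0.2639, 0.2314]
tool_rot: [-3.137, -0.006, 1.606]
force: [1.9, -0.3, -0.4]
grip_width: 0.0092
```

```bash
python3 -m jog '[{"delta_pos":[0,0,-15],"spin":0,"claw":1},{"delta_pos":[0,0,-31],"spin":0,"claw":1},{"delta_pos":[0,15,-31],"spin":0,"claw":1},{"delta_pos":[0,25,-31],"spin":0,"claw":1},{"delta_pos":[0,35,-31],"spin":0,"claw":1},{"delta_pos":[0,45,-31],"spin":0,"claw":1},{"delta_pos":[0,55,-31],"spin":0,"claw":1},{"delta_pos":[0,63,-31],"spin":0,"claw":1}]'; python3 -m jog '[{"delta_pos":[0,8,0],"spin":0,"claw":1},{"delta_pos":[0,16,0],"spin":0,"claw":1},{"delta_pos":[0,24,0],"spin":0,"claw":1},{"delta_pos":[0,31,0],"spin":0,"claw":1},{"delta_pos":[0,31,0],"spin":0,"claw":1}]'; python3 -c "
from h import *
a=eyes.grab_frame('scene')[90:270,130:360];b=eyes.grab_frame('wrist');cv2.imwrite('pics/s4.png',np.hstack([cv2.resize(a,(460,360)),cv2.resize(b,(340,360))]))"
```

```text
clock: 7.75
position: [0.5605, -0.2, 0.201]
tool_rot: [-3.138, -0.005, 1.607]
force: [-0.2, -3.0, 1.7]
grip_width: 0.0089
clock: 8.25
position: [0.5605, -0.1677, 0.2009]
tool_rot: [-3.138, -0.006, 1.608]
force: [0.6, -1.6, -1.1]
grip_width: 0.0089
```

View pics/s4.png

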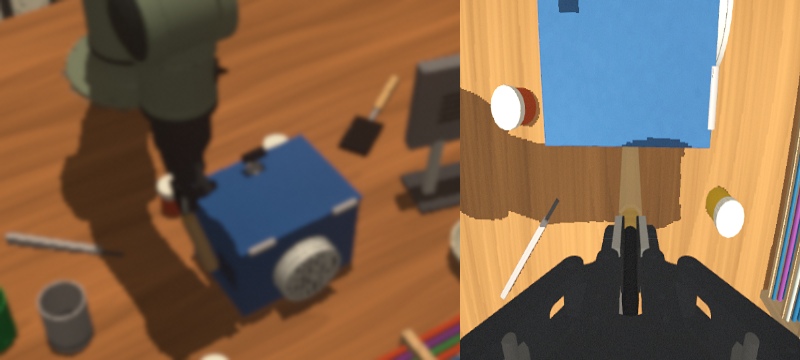

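Near upright, about 12° lean by geometry (8 viewed). Now go over the pot.

```bash
python3 -m jog '[{"delta_pos":[0,-15,20],"spin":0,"claw":1},{"delta_pos":[-5,-45,50],"spin":0,"claw":1},{"delta_pos":[-15,-80,70],"spin":0,"claw":1},{"delta_pos":[-25,-120,70],"spin":0,"claw":1},{"delta_pos":[-35,-160,70],"spin":0,"claw":1},{"delta_pos":[-38,-195,70],"spin":0,"claw":1},{"delta_pos":[-38,-215,70],"spin":0,"claw":1},{"delta_pos":[-38,-215,70],"spin":0,"claw":1}]'; python3 -m jog '[{"delta_pos":[0,0,0],"spin":0,"claw":1},{"delta_pos":[0,0,0],"spin":0,"claw":1}]'; python3 -c "
from h import *
o=bot.observe()['position'];P=eyes.camera_params('wrist');S=eyes.camera_params('scene');T=eyes.camera_params('top')
a=eyes.grab_frame('scene')[150:290,80:240];b=eyes.grab_frame('wrist');cv2.imwrite('pics/s5.png',np.hstack([cv2.resize(a,(411,360)),cv2.resize(b,(380,360))]))
print(o,'potrim in wrist',proj(P,[.5223,-.3578,.085]),'butt',proj(P,o+[-.001,.034,.004-.153]),'in scene',proj(S,o+[-.001,.034,.004-.153]))"
```

```text
clock: 9.15
position: [0.5211, -0.3871, 0.27]
tool_rot: [-3.137, -0.005, 1.603]
force: [0.2, 0.5, -0.5]
grip_width: 0.0088
clock: 9.35
position: [0.5211, -0.3866, 0.2698]
tool_rot: [-3.136, -0.006, 1.603]
force: [0.6, 0.6, -1.0]
grip_width: 0.0089
[ 0.52105979 -0.3866444   0.2698115 ] potrim in wrist (np.float64(260.3536930873115), np.float64(143.215304304563)) butt (np.float64(258.43127950683834), np.float64(142.46307304220613)) in scene (np.float64(159.2389525074546), np.float64(229.45469551975074))
```

View pics/s5.png

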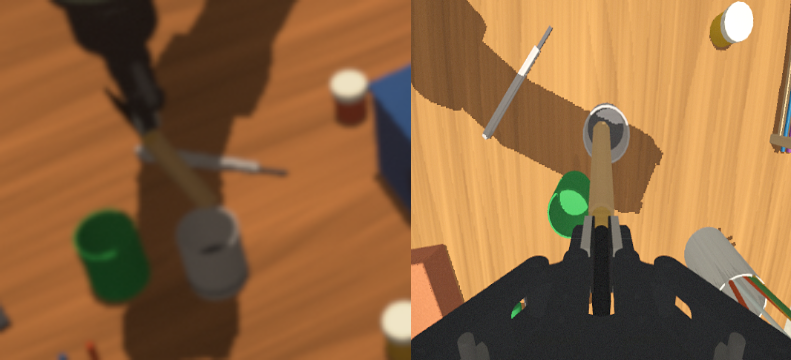

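```bash
python3 -c "
from ang import *
o=bot.observe();P=eyes.camera_params('wrist');p=o['position']
for v in(126,130,134):print(ang(P,p,o['tool_rot'][2],255,v))
print(tri(P,(255,130),eyes.camera_params('scene'),(163,229)),onz(P,262.7,142,.085))"
```

```text
(np.float64(71.5), np.float64(3.3443369921006063))
(np.float64(73.0), np.float64(3.3300333020127697))
(np.float64(74.5), np.float64(3.3267368282777667))
(array([ 0.51670538, -0.34162587,  0.11187531]), np.float64(3.170216527077956e-05)) [ 0.52506201 -0.35617823  0.085     ]
```

```bash
python3 -m jog '[{"delta_pos":[5,-4,-10],"spin":0,"claw":1},{"delta_pos":[5,-4,-35],"spin":0,"claw":1},{"delta_pos":[5,-4,-60],"spin":0,"claw":1},{"delta_pos":[5,-4,-80],"spin":0,"claw":1},{"delta_pos":[5,-4,-95],"spin":0,"claw":1},{"delta_pos":[5,-4,-103],"spin":0,"claw":1},{"delta_pos":[5,-4,-103],"spin":0,"claw":1}]'
```

```text
clock: 10.15
position: [0.5262, -0.39, 0.1662]
tool_rot: [-3.136, -0.006, 1.604]
force: [0.1, 0.3, 0.6]
grip_width: 0.0089
```

```bash
python3 -m jog '[{"delta_pos":[0,0,-4],"spin":0,"claw":1},{"delta_pos":[0,0,-7],"spin":0,"claw":1},{"delta_pos":[0,0,-7],"spin":0,"claw":1}]' 20;python3 -m jog '[{"delta_pos":[0,0,-3],"spin":0,"claw":1},{"delta_pos":[0,0,-3],"spin":0,"claw":1}]' 20
```

```text
clock: 10.45
position: [0.5263, -0.3901, 0.1592]
tool_rot: [-3.136, -0.006, 1.604]
force: [0.2, -0.1, -0.5]
grip_width: 0.0089
clock: 10.65
position: [0.5262, -0.3901, 0.1561]
tool_rot: [-3.136, -0.006, 1.604]
force: [0.3, 0.2, 0.5]
grip_width: 0.0089
```

```bash
python3 -m jog '[{"delta_pos":[0,0,-3],"spin":0,"claw":1},{"delta_pos":[0,0,-3],"spin":0,"claw":1}]' 20;python3 -m jog '[{"delta_pos":[0,0,-3],"spin":0,"claw":1},{"delta_pos":[0,0,-3],"spin":0,"claw":1}]' 20;  python3 -c "
from h import *
a=eyes.grab_frame('scene')[150:290,80:240];b=eyes.grab_frame('wrist');cv2.imwrite('pics/s6.png',np.hstack([cv2.resize(a,(411,360)),cv2.resize(b,(380,360))]))"
```

```text
clock: 10.85
position: [0.5267, -0.3909, 0.1538]
tool_rot: [-3.137, -0.005, 1.603]
force: [0.7, -1.7, 7.4]
grip_width: 0.0089
clock: 11.05
position: [0.5279, -0.3928, 0.1529]
tool_rot: [-3.141, -0.001, 1.603]
force: [0.1, -4.8, 20.1]
grip_width: 0.0088
```

View pics/s6.png

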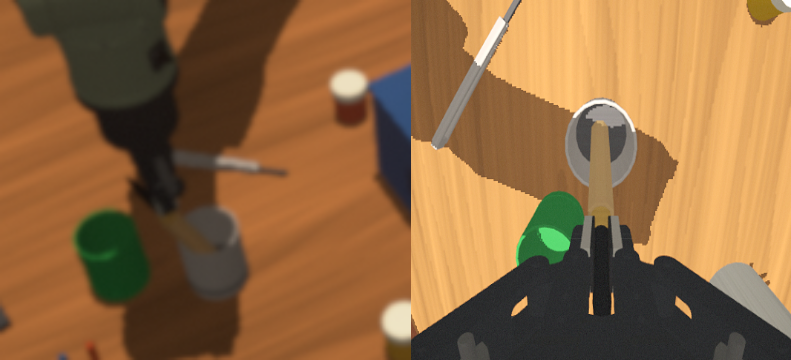

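```bash
python3 -m jog '[{"delta_pos":[0,0,3],"spin":0,"claw":1},{"delta_pos":[0,0,3],"spin":0,"claw":1},{"delta_pos":[0,0,3],"spin":0,"claw":0.85},{"delta_pos":[0,0,3],"spin":0,"claw":0.8},{"delta_pos":[0,0,3],"spin":0,"claw":0.7},{"delta_pos":[0,0,3],"spin":0,"claw":0.6},{"delta_pos":[0,0,3],"spin":0,"claw":0.5},{"delta_pos":[0,0,3],"spin":0,"claw":0.5}]' 20; python3 -m jog '[{"delta_pos":[0,0,30],"spin":0,"claw":0.5},{"delta_pos":[0,0,70],"spin":0,"claw":0.5},{"delta_pos":[0,0,110],"spin":0,"claw":0.5},{"delta_pos":[0,40,150],"spin":0,"claw":0.5},{"delta_pos":[0,85,150],"spin":0,"claw":0.5},{"delta_pos":[-10,130,150],"spin":0,"claw":0.3},{"delta_pos":[-20,175,150],"spin":0,"claw":0.3},{"delta_pos":[-25,220,150],"spin":0,"claw":0.3}]'
python3 -c "
from h import *
t=eyes.grab_frame('top');s=eyes.grab_frame('scene');w=eyes.grab_frame('wrist');o=bot.observe();P=eyes.camera_params('wrist');print(o['position'],o['tool_rot'],P['origin'],proj(P,[.497,-.031,.18]))
cv2.imwrite('pics/w7.png',w)
cv2.imwrite('pics/s7.png',np.hstack([cv2.resize(s[150:290,80:240],(340,300)),cv2.resize(t[140:240,320:430],(220,200)) if 0 else cv2.resize(t[140:240,320:430],(330,300))]))"
```

```text
clock: 11.95
position: [0.5278, -0.3926, 0.1559]
tool_rot: [-3.141, -0.001, 1.603]
force: [0.4, -0.3, 0.8]
grip_width: 0.0426
clock: 12.75
position: [0.5019, -0.171, 0.3061]
tool_rot: [-3.141, -0.0, 1.602]
force: [1.2, 0.2, 0.3]
grip_width: 0.06
[ 0.50294308 -0.17007488  0.30659801] [ 3.14155102e+00 -6.49927758e-04  1.60674588e+00] [ 0.49940817 -0.09939787  0.44837892] (np.float64(256.45717743654393), np.float64(13.396201904792207))
```

View pics/s7.png

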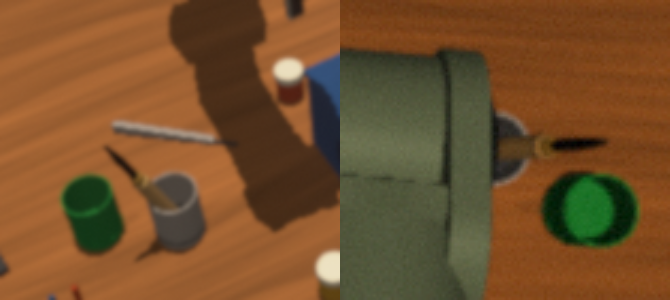

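Reamer stands in the pot, tip up, leaning on the rim; pot did not shift visibly (11 viewed, 1 left). Next the knob.

```bash
python3 -c "
from h import *
T=eyes.camera_params('top');S=eyes.camera_params('scene')
tip,e=tri(T,(408.3,187.3),S,(130.4,219));print('tip',tip,e)"
python3 -m jog '[{"delta_pos":[0,20,0],"spin":-0.15,"claw":0.25},{"delta_pos":[0,40,0],"spin":-0.3,"claw":0.25},{"delta_pos":[0,60,0],"spin":-0.45,"claw":0.25},{"delta_pos":[0,80,0],"spin":-0.6,"claw":0.25},{"delta_pos":[0,100,0],"spin":-0.75,"claw":0.25},{"delta_pos":[0,120,0],"spin":-0.9,"claw":0.25},{"delta_pos":[-5,139,0],"spin":-1.05,"claw":0.25},{"delta_pos":[-5,139,0],"spin":-1.2,"claw":0.25}]' 40
python3 -m jog '[{"delta_pos":[0,0,0],"spin":-0.15,"claw":0.25},{"delta_pos":[0,0,0],"spin":-0.3,"claw":0.25},{"delta_pos":[0,0,-30],"spin":-0.38,"claw":0.25},{"delta_pos":[0,0,-50],"spin":-0.38,"claw":0.25},{"delta_pos":[0,0,-50],"spin":-0.38,"claw":0.25},{"delta_pos":[0,0,-50],"spin":-0.38,"claw":0.25}]'
python3 -c "
from h import *
o=bot.observe();P=eyes.camera_params('wrist');w=eyes.grab_frame('wrist');cv2.imwrite('pics/w8.png',w);print(o['position'],o['tool_rot'])
u,v=proj(P,[.4975,-.0305,.18]);print(u,v)
g=cv2.cvtColor(w,cv2.COLOR_BGR2GRAY);u,v=int(u),int(v);r=g[max(v-60,0):v+60,u-70:u+70]
m=(r<55).astype(np.uint8);n,l,s,c=cv2.connectedComponentsWithStats(m)
for i in range(1,n):
  if s[i,4]>80: print(s[i],c[i]+[u-70,max(v-60,0)])
"
```

```text
tip [ 0.52621299 -0.41903203  0.21477099] 0.0035087037403984914
clock: 13.7
position: [0.4979, -0.0295, 0.3067]
tool_rot: [-3.141, -0.001, 0.402]
force: [-0.3, -0.8, -0.0]
grip_width: 0.0639
clock: 14.3
position: [0.4982, -0.0301, 0.2571]
tool_rot: [-3.141, -0.001, 0.022]
force: [0.8, 0.7, 0.3]
grip_width: 0.0641
[ 0.49823532 -0.03006999  0.25712196] [-3.14125315e+00 -7.21548590e-04  2.21805314e-02]
256.17222957122334 199.6519069582733
[  44   47   50   23 1126] [254.63143872 196.9946714 ]
[  0  96   6  24 118] [188.00847458 247.33898305]
```

```bash
python3 -m jog '[{"delta_pos":[1,0,-40],"spin":0,"claw":0.25},{"delta_pos":[1,0,-75],"spin":0,"claw":0.25},{"delta_pos":[1,0,-92],"spin":0,"claw":0.25},{"delta_pos":[1,0,-92],"spin":0,"claw":0.6},{"delta_pos":[1,0,-92],"spin":0,"claw":0.8},{"delta_pos":[1,0,-92],"spin":0,"claw":0.8},{"delta_pos":[1,0,-92],"spin":0,"claw":0.8}]' 40
```

```text
clock: 15.05
position: [0.5002, -0.0289, 0.1673]
tool_rot: [-3.14, -0.004, 0.023]
force: [-0.7, 8.0, -4.4]
grip_width: 0.0354
```

```bash
python3 -m jog '[{"delta_pos":[7.5,0,22],"spin":0,"claw":0.8},{"delta_pos":[19,0.5,42.5],"spin":0,"claw":0.8},{"delta_pos":[33.5,1,60.5],"spin":0,"claw":0.8},{"delta_pos":[51,1,76],"spin":0,"claw":0.8},{"delta_pos":[71,2,88],"spin":0,"claw":0.8},{"delta_pos":[92.5,2,96.5],"spin":0,"claw":0.8},{"delta_pos":[92.5,2,96.5],"spin":0,"claw":0.8}]'
```

```text
clock: 15.75
position: [0.5947, -0.0264, 0.2666]
tool_rot: [-3.14, -0.007, 0.023]
force: [-4.6, 1.8, 15.9]
grip_width: 0.0348
```

```bash
python3 -m jog '[{"delta_pos":[11,0,2],"spin":0,"claw":0.8},{"delta_pos":[23,0.5,3],"spin":0,"claw":0.8},{"delta_pos":[46,1,3],"spin":0,"claw":0.8},{"delta_pos":[69,1.5,0],"spin":0,"claw":0.8},{"delta_pos":[83,2,-5],"spin":0,"claw":0.8},{"delta_pos":[83,2,-5],"spin":0,"claw":0.8}]'
```

```text
clock: 16.35
position: [0.6798, -0.0243, 0.2637]
tool_rot: [-3.139, -0.012, 0.023]
force: [2.6, 0.7, 9.0]
grip_width: 0.0348
```

```bash
python3 -m jog '[{"delta_pos":[0,0,-2],"spin":0,"claw":0.25},{"delta_pos":[0,0,-2],"spin":0,"claw":0.25},{"delta_pos":[0,0,-2],"spin":0,"claw":0.25},{"delta_pos":[0,0,20],"spin":0,"claw":0.25},{"delta_pos":[0,0,60],"spin":0,"claw":0.25},{"delta_pos":[0,0,105],"spin":0,"claw":0.25},{"delta_pos":[-30,0,120],"spin":0.1,"claw":0.25},{"delta_pos":[-70,0,120],"spin":0.25,"claw":0.25}]'
python3 -m jog '[{"delta_pos":[-40,0,0],"spin":0.15,"claw":0.5},{"delta_pos":[-75,-10,0],"spin":0.3,"claw":0.5},{"delta_pos":[-75,-30,0],"spin":0.45,"claw":0.5},{"delta_pos":[-75,-50,0],"spin":0.6,"claw":0.5},{"delta_pos":[-75,-60,0],"spin":0.75,"claw":0.5},{"delta_pos":[-75,-60,0],"spin":0.9,"claw":0.5},{"delta_pos":[-75,-60,0],"spin":1.05,"claw":0.5},{"delta_pos":[-75,-60,0],"spin":1.2,"claw":0.5}]'
python3 -m jog '[{"delta_pos":[0,0,0],"spin":0.12,"claw":0.6},{"delta_pos":[0,0,0],"spin":0.12,"claw":0.6},{"delta_pos":[0,0,0],"spin":0.12,"claw":0.6}]'
cat > red.py <<'E'
from h import *
o=bot.observe();P=eyes.camera_params('wrist');w=eyes.grab_frame('wrist');cv2.imwrite('pics/w9.png',w);print(o['position'],o['tool_rot'])
h=cv2.cvtColor(w,cv2.COLOR_BGR2HSV);m=cv2.inRange(h,(0,150,60),(6,255,255))|cv2.inRange(h,(174,150,60),(180,255,255))
n,l,s,c=cv2.connectedComponentsWithStats(m)
for i in range(1,n):
  if s[i,4]>60:
    r=cv2.minAreaRect(np.argwhere(l==i)[:,::-1].astype(np.float32));q=[onz(P,*b,.133).round(4)[:2] for b in cv2.boxPoints(r)]
    print(s[i],r,onz(P,*c[i],.133).round(4));print(q)
print('pred tab top',proj(P,[.5405,-.0285,.133]))
E
python3 red.py
```

```text
clock: 17.15
position: [0.61, -0.0239, 0.3858]
tool_rot: [-3.14, -0.016, 0.278]
force: [0.4, -0.1, -0.2]
grip_width: 0.064
clock: 17.95
position: [0.5346, -0.0841, 0.3861]
tool_rot: [-3.14, -0.015, 1.479]
force: [0.5, -0.6, -0.3]
grip_width: 0.0425
clock: 18.25
position: [0.5344, -0.0842, 0.3863]
tool_rot: [-3.14, -0.015, 1.595]
force: [-0.1, 0.3, -0.2]
grip_width: 0.0343
[ 0.5344322  -0.08419879  0.38630794] [-3.14048806 -0.01515552  1.59505833]
[261 102   9  28 251] ((265.0, 115.5), (27.0, 8.0), 90.0) [ 0.5425 -0.0269  0.133 ]
[array([ 0.537 , -0.0105]), array([ 0.547 , -0.0102]), array([ 0.5481, -0.0434]), array([ 0.5379, -0.0437])]
pred tab top (np.float64(263.3719360948208), np.float64(116.83895805965358))
```

```bash
python3 -m jog '[{"delta_pos":[4,25,-30],"spin":0,"claw":0.5},{"delta_pos":[8,57,-60],"spin":0,"claw":0.5},{"delta_pos":[8,57,-105],"spin":0,"claw":0.5},{"delta_pos":[8,57,-150],"spin":0,"claw":0.5},{"delta_pos":[8,57,-190],"spin":0,"claw":0.5},{"delta_pos":[8,57,-225],"spin":0,"claw":0.5},{"delta_pos":[8,57,-225],"spin":0,"claw":0.5}]' 60
python3 red.py
```

```text
clock: 19.0
position: [0.5403, -0.0271, 0.1578]
tool_rot: [-3.134, -0.015, 1.593]
force: [-0.8, 0.5, -0.1]
grip_width: 0.0429
[ 0.5402779  -0.02712614  0.157848  ] [-3.13424624 -0.01547823  1.59324851]
[ 253  189   20   65 1263] ((262.5, 221.0), (64.0, 19.0), 90.0) [ 0.5424 -0.023   0.133 ]
[array([ 0.5366, -0.0038]), array([ 0.5473, -0.0036]), array([ 0.5488, -0.0433]), array([ 0.5374, -0.0436])]
pred tab top (np.float64(258.8352112787335), np.float64(229.81420511211286))
```

```bash
python3 -m jog '[{"delta_pos":[2,2,-20],"spin":0.005,"claw":0.5},{"delta_pos":[2,2,-40],"spin":0.005,"claw":0.5},{"delta_pos":[2,2,-40],"spin":0.005,"claw":0.5},{"delta_pos":[2,2,-40],"spin":0.005,"claw":1},{"delta_pos":[2,2,-40],"spin":0.005,"claw":1},{"delta_pos":[2,2,-40],"spin":0.005,"claw":1},{"delta_pos":[2,2,-40],"spin":0.005,"claw":1}]' 60
python3 -m jog '[{"delta_pos":[0,0,0],"spin":0,"claw":1},{"delta_pos":[0,0,0],"spin":0,"claw":1}]'
```

```text
clock: 19.75
position: [0.5449, -0.025, 0.1225]
tool_rot: [-3.14, -0.015, 1.598]
force: [-1.2, 0.4, 11.4]
grip_width: 0.0101
clock: 19.95
position: [0.5453, -0.0252, 0.1234]
tool_rot: [3.142, -0.015, 1.598]
force: [-0.2, 0.6, -2.5]
grip_width: 0.0102
```

```bash
python3 -m jog '[{"delta_pos":[0,0,10],"spin":0,"claw":1},{"delta_pos":[0,0,25],"spin":0,"claw":1},{"delta_pos":[0,0,45],"spin":0,"claw":1},{"delta_pos":[0,0,65],"spin":0,"claw":1},{"delta_pos":[0,0,65],"spin":0,"claw":1},{"delta_pos":[0,0,65],"spin":0,"claw":1}]' 80
python3 red.py
```

```text
clock: 20.55
position: [0.5453, -0.0253, 0.1888]
tool_rot: [3.141, -0.015, 1.598]
force: [-1.2, -1.0, -3.1]
grip_width: 0.009
[ 0.54528451 -0.02532168  0.18880824] [ 3.14084239 -0.01451127  1.59756049]
[ 244  209   25   81 1741] ((256.0, 249.0), (80.0, 24.0), 90.0) [ 0.5448 -0.0534  0.133 ]
[array([ 0.5358, -0.0246]), array([ 0.5521, -0.0242]), array([ 0.5544, -0.0867]), array([ 0.5367, -0.0871])]
pred tab top (np.float64(250.80062524039243), np.float64(214.56322910044213))
```

```bash
python3 -m jog '[{"delta_pos":[0,0,40],"spin":0,"claw":1},{"delta_pos":[0,0,85],"spin":0,"claw":1},{"delta_pos":[0,0,130],"spin":0,"claw":1},{"delta_pos":[-30,0,150],"spin":0,"claw":1},{"delta_pos":[-70,15,150],"spin":-0.1,"claw":1},{"delta_pos":[-105,40,150],"spin":-0.2,"claw":1},{"delta_pos":[-110,80,150],"spin":-0.28,"claw":1},{"delta_pos":[-110,125,150],"spin":-0.28,"claw":1}]' 80
python3 -m jog '[{"delta_pos":[0,40,0],"spin":0,"claw":1},{"delta_pos":[0,80,0],"spin":0,"claw":1},{"delta_pos":[0,120,0],"spin":0,"claw":1},{"delta_pos":[0,160,0],"spin":0,"claw":1},{"delta_pos":[0,170,0],"spin":0,"claw":1},{"delta_pos":[0,170,0],"spin":0,"claw":1},{"delta_pos":[0,170,0],"spin":0,"claw":1}]'
python3 -c "
from h import *
o=bot.observe();P=eyes.camera_params('wrist');w=eyes.grab_frame('wrist');t=eyes.grab_frame('top');cv2.imwrite('pics/w10.png',w);cv2.imwrite('pics/t10.png',t)
import pickle;pickle.dump((o,P),open('p10.pkl','wb'));print(o['position'],o['tool_rot'],P['origin'])
cv2.imwrite('pics/m10.png',cv2.resize(w,(800,600)))
for q in ([.5525,.2172,.275],[.5993,.4055,.275],[.53,.2,.275],[.584,.40,.275]): print(proj(P,q))"
```

```text
clock: 21.4
position: [0.4337, 0.0998, 0.338]
tool_rot: [3.142, -0.013, 1.312]
force: [2.3, 0.8, -2.6]
grip_width: 0.0094
clock: 22.1
position: [0.4337, 0.269, 0.3373]
tool_rot: [-3.141, -0.012, 1.312]
force: [0.1, -1.0, -1.5]
grip_width: 0.0093
[0.43370435 0.26899799 0.33733657] [-3.14085177 -0.01208513  1.31187767] [0.45071676 0.33574254 0.4799205 ]
(np.float64(431.5474137784934), np.float64(231.44609714835977))
(np.float64(462.2163565384934), np.float64(-65.6342078659165))
(np.float64(404.70987088009), np.float64(259.19055069628695))
(np.float64(441.28921055592275), np.float64(-52.314908680402255))
```

View pics/m10.png

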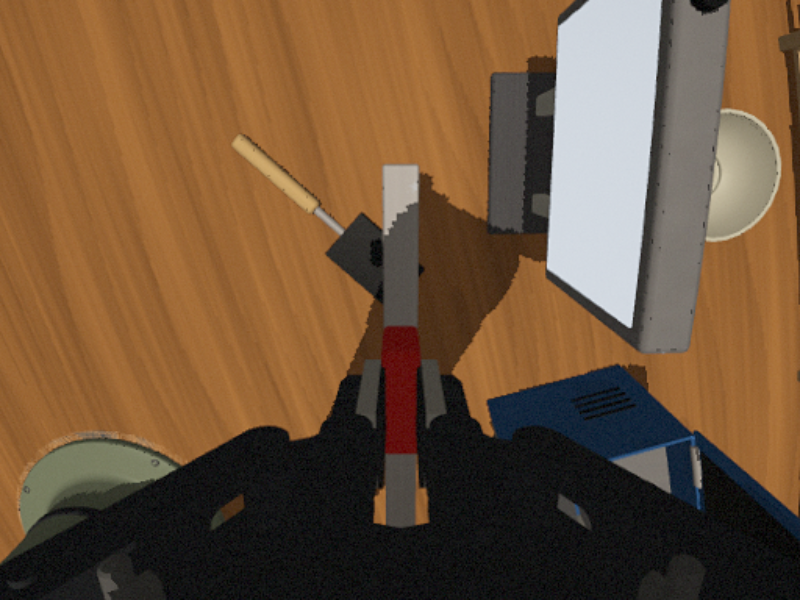

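Lit face visible: near bottom corner (548,268), near top (635,327), far bottom (558,18); screen held square in the jaws, cover open. (12 viewed.) Refine corners by mask.

```bash
cat > pan.py <<'E'
from h import *
import pickle
o,P=pickle.load(open('p10.pkl','rb'));w=cv2.imread('pics/w10.png')
m=cv2.inRange(w,(200,190,180),(255,255,255));m[:,:300]=0
n,l,s,c=cv2.connectedComponentsWithStats(m);i=1+s[1:,4].argmax();m=(l==i).astype(np.uint8);print(s[i])
ct=max(cv2.findContours(m,0,1)[0],key=cv2.contourArea)
a=cv2.approxPolyDP(ct,3,True)[:,0];print(a.tolist())
nb=a[np.argmin(np.hypot(*(a-[351,171]).T))];nt=a[np.argmin(np.hypot(*(a-[406,209]).T))];fb=a[np.argmin(np.hypot(*(a-[357,11]).T))]
A,B,C=onz(P,*nb,.126),onz(P,*nt,.264),onz(P,*fb,.126);print(A,B,C,np.linalg.norm(C-A))
psi=np.arctan2(-(C-A)[0],(C-A)[1]);ey=np.array([-np.sin(psi),np.cos(psi)]);ex=np.array([np.cos(psi),np.sin(psi)])
cen=(A[:2]+C[:2])/2;cen2=(B[:2]+ey*.084)
print('psi',psi,'centre from bottom',cen,'from near top',cen2,'x-diff',(cen2-cen)@ex)
f=(cen+cen2)/2; T=f-.08*ex;print('face',f,'screen target',T)
p=o['position'];yaw=o['tool_rot'][2];print('screen yaw',yaw-np.pi/2,'spin',psi-(yaw-np.pi/2),'delta mm',(T-p[:2])*1000,(.259-p[2])*1000)
E
python3 pan.py
python3 - <<'E'
from h import *
import pickle
o,P=pickle.load(open('pics/../p10.pkl','rb'));k=512/800
p=o['position']
# screen top edge ends & tab in wrist view; z of screen top = TCP-.0164, tab top TCP+.0096
zt=p[2]-.0164
for n,a,z in(('far end',(401,165),zt),('near end',(400,525),zt),('tab far',(401,327),p[2]+.0096),('tab near',(401,453),p[2]+.0096)):
    q=onz(P,a[0]*k,a[1]*k,z)-p; y=o['tool_rot'][2]; print(n,q[:2]@[np.cos(y),np.sin(y)],q[:2]@[-np.sin(y),np.cos(y)])
E
```

```text
[  350     0    73   210 11587]
[[377, 0], [357, 19], [350, 171], [403, 209], [422, 0]]
[0.53783535 0.23518749 0.126     ] [0.53798331 0.23531519 0.264     ] [0.57675496 0.39573218 0.126     ] 0.16519484087235864
psi -0.23783408224727637 centre from bottom [0.55729515 0.31545984] from near top [0.55777356 0.31695064] x-diff 0.00011370690035585149
face [0.55753436 0.31620524] screen target [0.47978631 0.3350531 ]
screen yaw -0.2589186530517913 spin 0.021084570804514924 delta mm [46.08196701 66.05510286] -78.336568656447
far end 0.0685972384155579 0.00070242929414744
near end -0.07057695650523978 0.0011694006733027097
tab far 0.022884383388653014 0.0007161994088592041
tab near -0.019503133164486892 0.0007350545745883914
```

```bash
python3 -m jog '[{"delta_pos":[15,30,0],"spin":0.021,"claw":1},{"delta_pos":[32,55,-10],"spin":0.021,"claw":1},{"delta_pos":[48,69,-30],"spin":0.021,"claw":1},{"delta_pos":[48,69,-55],"spin":0.021,"claw":1},{"delta_pos":[48,69,-75],"spin":0.021,"claw":1},{"delta_pos":[48,69,-75],"spin":0.021,"claw":1},{"delta_pos":[48,69,-75],"spin":0.021,"claw":1}]' 80
cat > fin.py <<'E'
from h import *
o=bot.observe();P=eyes.camera_params('wrist');w=eyes.grab_frame('wrist');cv2.imwrite('pics/w11.png',w);t=eyes.grab_frame('top');s=eyes.grab_frame('scene');cv2.imwrite('pics/t11.png',t);cv2.imwrite('pics/s11.png',s)
p=o['position'];y=o['tool_rot'][2];print(p,o['tool_rot'],o['force'],o['grip_width'],o['clock'],abs(o['qd']).max())
m=cv2.inRange(w,(200,190,180),(255,255,255));m[:,:300]=0
n,l,s,c=cv2.connectedComponentsWithStats(m);i=1+s[1:,4].argmax();m=(l==i).astype(np.uint8)
ct=max(cv2.findContours(m,0,1)[0],key=cv2.contourArea);a=cv2.approxPolyDP(ct,3,True)[:,0];print(a.tolist())
h=cv2.cvtColor(w,cv2.COLOR_BGR2HSV);r=cv2.inRange(h,(0,150,40),(6,255,255))|cv2.inRange(h,(174,150,40),(180,255,255))
n,l,s,c=cv2.connectedComponentsWithStats(r);i=1+s[1:,4].argmax();print('red',s[i])
for z in(.264,.126):print(z,[onz(P,*q,z).round(4)[:2].tolist() for q in a])
E
python3 fin.py
```

```text
clock: 22.9
position: [0.4824, 0.3369, 0.2634]
tool_rot: [3.141, -0.012, 1.331]
force: [-0.2, 0.1, -2.6]
grip_width: 0.0093
[0.48238185 0.33693452 0.26340557] [ 3.14135384 -0.01238534  1.33062822] [-0.24371591  0.13708445 -2.57817795] 0.00927568967903676 22.9 0.018749599761729862
[[433, 78], [346, 91], [334, 263], [338, 271], [353, 273], [400, 299]]
red [ 243  209   26   81 1732]
0.264 [[0.5781, 0.3976], [0.5382, 0.4007], [0.5182, 0.3182], [0.5195, 0.313], [0.527, 0.3099], [0.5501, 0.287]]
0.126 [[0.6559, 0.3914], [0.5773, 0.3975], [0.5379, 0.2349], [0.5404, 0.2247], [0.5552, 0.2184], [0.6007, 0.1734]]
```

Run:
```python
from h import *
a=cv2.imread('pics/top0.png');b=cv2.imread('pics/t11.png')
d=cv2.absdiff(a,b).max(2)
for n,(x,y,r) in dict(bowl=(154,112,22),red=(280,239,9),blue=(210,235,9),amber=(321,121,9),green=(404,210,15),tweez=(346,244,14),pot=(370,189,15),reamertip=(400,187,10)).items():
    q=d[y-r:y+r,x-r:x+r];print(n,q.mean().round(1),(q>40).mean().round(2))
g=lambda im:cv2.minMaxLoc(cv2.matchTemplate(cv2.cvtColor(im,6)[160:215,345:400],cv2.cvtColor(a,6)[195:207,352:388],5))
print(g(a),g(b))
m=(cv2.cvtColor(b,6)[175:200,385:425]<28);yx=np.argwhere(m);print('dark tip px',len(yx),yx.min(0)+[175,385],yx.max(0)+[175,385])
T=eyes.camera_params('top')
h=cv2.cvtColor(b,cv2.COLOR_BGR2HSV);r=cv2.inRange(h,(105,120,30),(125,255,255));r[:100]=0;r[230:]=0;r[:,:190]=0;r[:,310:]=0
print('blue bbox now',cv2.boundingRect(r))
```

```text
bowl 16.7 0.0
red 17.9 0.0
blue 100.9 0.93
amber 18.0 0.0
green 11.5 0.0
tweez 15.9 0.0
pot 17.1 0.09
reamertip 26.2 0.15
(-0.35022494196891785, 1.0, (2, 15), (7, 35)) (-0.3637504279613495, 0.9884009957313538, (11, 15), (7, 35))
dark tip px 40 [187 391] [199 407]
blue bbox now (205, 133, 88, 70)
```

```bash
python3 -c "
from h import *
print(bot.job_done())"
```

```text
the job is handed in; nothing more can be done
None
```

The job is handed in at about 23 s on the robot's clock. The reamer is in the pot, the cover is open, and the arm is holding the screen in front of the lit panel.

**What I did**
- **Reamer:** The tool can only point straight down, so I pinched the reamer just past the ferrule. I pivoted it in the grip, first against the cover's left edge and then against the extractor's right wall. It was then lowered butt-first into the steel pot until it touched the floor, and released.
- **Cover:** I lifted it by the knob to about 96° by the knob's path (not measured directly).
- **Screen:** I drew it out by the red tab and moved it in front of the panel.

**Last checks**
- **Screen position:** It is about 80 mm in front of the face, with yaw matching the panel to about 0.003 rad. I estimate it is centred to within a few millimetres. The hand force was a steady -2.6 N vertically, about the screen's weight, and the sideways forces were near zero.
- **Reamer and pot:** The reamer stands tip up but leans on the rim by about 17–20°. The dark tip was still visible in the last top view, and template matching put the pot in the same place as at the start.
- **Bystanders:** The bowl, tweezers and the red and amber frit jars are unchanged.

**Not confirmed**
- **Screen height and tilt:** My height readings disagreed by 3–5 mm, so I corrected by about 3 mm. The tool is also tilted about 0.7°.
- **Blue frit jar:** The arm hid it in the last top view. It looked undisturbed in earlier wrist views.
- **Paddle:** I only saw it in the pictures and did not measure it at the end.
- **Cover at the end:** I saw it open in the last picture I viewed, just before the final move to the panel, but did not measure it again.

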